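Fit the lantern's knurled collar and hold it home

ROBOT

A 6-joint arm with a two-finger parallel gripper is mounted at the origin on the work surface. World frame = base frame: x ahead of the robot, y to its left, z up, the work surface at z = 0. Lengths are in m, angles in degrees, forces in N, time in s.
With the tool pointing down it reaches from about 0.3 to 0.75 m from the base axis. Payload 8.5 kg.
Tool frame: the origin (TCP) lies on the centre line of the jaws, within the pads' length; the fingertips stand 17 mm ahead of it and the grasp point (between the pads) lies 2 mm behind it (env.tip_extent is the distance from the TCP to the fingertips, in m); z points along the fingers, y is the direction in which the jaws open and shut (so a half turn about z gives the same grasp; the last joint's range is limited). The gripper opens to 85 mm and grips with 20 to 120 N. Pads are 22 mm wide; open, the fingers measure 114 mm over their backs; the gripper's body (76 mm by 85 mm) begins 54 mm behind the grasp point. The pads swing forward as they close: fully open they stand 13 mm farther back than shut.
Start: joints at [-77.309, 21.807, 74.336, -0, 83.858, -12.336], TCP at [0.233, -0.498, 0.248] pointing down, gripper open.
Joint ranges: [-178.18, 178.18], [-50.72, 133.34], [12.68, 142.11], [-81.47, 261.47], [9.98, 163.14], [-165.26, 165.26]. Speed limits (degrees/s): [136.94, 136.94, 180, 180, 180, 180].

INTERFACE

Orientations are given as a 3x3 rotation matrix whose columns are the frame's x, y, z axes.
In Python, from rig import telemetry, get_image, camera_params, close_job, env gives the robot as it stands.
- The arm moves only by the tool apply_moves, never from a script. Its argument "motion" is a list of rows, each an object of numbers: "tx", "ty", "tz": the shift along the tool's x, y, z in cm; "turn": the turn about the tool's z in degrees; "jaw": the gripper's target within -1 to 1 (fully open at 1, half-way at 0, shut at -1). In form: [{"tx": .., "ty": .., "tz": .., "turn": .., "jaw": ..}, ...]. A call has 1 to 5 rows; each row is the pose to reach, as a shift and turn from the pose measured when the call began, along the tool's axes at that moment; what a row does not reach only later rows make up. A row lasts 1/12 s, in which the tool goes at most 41.7 mm and 7.16 degrees, less where a joint would pass 70% of its speed; a pose out of reach is approached as far as the arm can. A call with a gripper value outside its range is refused whole. The fingers move at their own pace and stop on an object; "squeeze" is the grip in N (left out, the last holds). Time passes only in rows, so rows that repeat a pose let the fingers close. It gives the time, the measured TCP pose, the force and the opening at its end, in the units of the state.
- telemetry.observe(): the state, without advancing time (a new reading comes with each control period).
- get_image(name): name is "side" or "top" or "wrist"; returns (picture, depth): 400x640x3 uint8, red, green, blue; 400x640 float32, m along the optical axis (not along the pixel's ray), 0 where there is no reading.
- camera_params(name): a dict with "fx", "fy", "cx", "cy" (pixels), "D" ([k1, k2, p1, p2, k3] as OpenCV has them; the pictures are not rectified), "rvec" (rotation vector, rad) and "tvec" (3), from world to camera coordinates, as OpenCV has them. Camera axes: x right, y down, z forward; pixel columns grow to the right and rows downward; lengths in m; the calibration is good to about 2 mm. A picture is of the moment at which its call begins: read the wrist's pose just before it. camera_params takes no time and is no camera call; for the wrist camera it gives the pose at the moment of the call.
- close_job(): hands the job in, once; it reports no verdict.
The state is a dict: "time_s": time; "q": joint angles; "qvel": joint speeds; "joint_efforts": joint torques, N m; "position": TCP position; "tool_rot": TCP orientation; "ft_force": force on the tool from outside, world axes, zero at the start; "wrist_torque": the same for the moment, N m; "grip_width": finger opening in m.
Only numpy, scipy, OpenCV 4.12 (cv2) and the standard library are available. Lean on these libraries where they do the work, as an engineer would, in place of code of your own. Each camera call takes 0.05 s, during which the arm holds its last target. There are 200 camera calls.

TASK

Pick the knurled brass collar off the black rubber mat and set it over the lantern's neck, right way up as it lies; turn it until its hidden keyways drop over the neck's pins, then press it fully home against the spring, its top flush with the top of the neck. Finish while still holding it pressed home with the fingers: do not let go, as the spring lifts it again. Leave the other things on the table where they are.

Things in the scene. Friction and masses are not known exactly. Their poses are not given: they have to be found in the camera images.
- collar_mid (a point): Knurled brass collar: loose ring, axis upright, on a black rubber mat 4 mm thick, 130 x 130 mm. 59 mm across the knurls, 40 mm high, bore 40 mm, 0.11 to 0.21 kg. The point is on its axis half-way up, 20 mm above its lower edge; z is its axis, up (right way up) as it lies.
- collar: The same collar, origin at the centre of its lower edge. Three equal keyways, 120 degrees apart and 8.4 mm wide, are cut inside the bore from the lower edge to 16 mm below the top: not seen from above, nothing outside marks them, and these axes do not tell where they are.
- neck_top (a point): Centre of the flat top of the lantern's upright steel neck, 151 mm above the table: 37 mm in diameter, 4 mm chamfer at the top, rising 46 mm from the shoulder. With the collar fully home the collar's top is flush with this point, so its centre is 20 mm below it. The frame's yaw says nothing of the pins.
- pin_level (a point): Point on the neck's axis level with the upper sides of its three pins, 19 mm below the neck top. The pins, 120 degrees apart, 5 mm thick, stand out to radius 24 mm, in a direction that differs each time. The collar's lower edge rests on them until it is turned (120 degrees at most) to within about 5 degrees of its keyways; then it is free to drop 11 mm onto the contact ring.
- lantern: Brass lantern, 90 mm across, shoulder 105 mm above the table, fixed in a wooden cradle 120 x 120 mm with three steel cheeks; neither moves. Origin on the table under the neck's axis, z up.
- contact_ring (a joint): Sprung copper contact ring, 60 mm across, around the foot of the neck below the pins. Travel in m: 0 fully up (its top 30 mm below the neck top), 0.010 fully down, with the collar home on it. The spring pushes up with 4 N at 0 and 9 N at 0.010; nothing latches, and it lifts the collar if let go.
- screwdriver_grip (a point): the screwdriver's handle, lying flat with its blade away from the robot between the two work places; 170 mm long. A bystander, to be left where it is.
- chimney_mid (a point): open glass cup 68 mm across, 85 mm high; point at its middle. A bystander, to be left where it is.
- saucer_mid (a point): white saucer 120 mm across, 18 mm high; point at its middle. A bystander, to be left where it is.
- canister_mid (a point): white canister with a blue lid, 90 mm across, 130 mm high; point half-way up. A bystander, to be left where it is.
- decanter_mid (a point): green glass decanter 84 mm across, 210 mm high; point about half-way up. A bystander, to be left where it is.
- mug_mid (a point): blue mug 80 mm across, 90 mm high, with a handle; point half-way up. A bystander, to be left where it is.
- trinket_box_mid (a point): dark wooden box 104 x 74 x 52 mm; point at its middle. A bystander, to be left where it is.
Things that resemble listed ones, but are neither listed nor needed, are in the scene too. Leave any red look-alike of the lantern alone.

How it is judged (in metres and radians):
On the way, in this order (a step that is already met when the one before it is completed fails the run):
1. the collar is lifted clear of the mat (height (world z) of collar_mid above 0.07 m), for 0.1 s.
2. the collar is around the neck (centred over it and lowered onto it) (horizontal distance between collar_mid and neck_top below 0.004 m and z of collar_mid in the frame of neck_top below 0.009 m).
At the end, for the whole second after the job is handed in: Collar on the neck, upright within 0.1 rad, centred within 4 mm, top flush with the neck top within 2.5 mm, contact ring pressed down at least 7.5 of its 10 mm, fingers still pressing on the collar with over 2 N, all through the final second (horizontal distance between collar_mid and neck_top below 0.004 m and z of collar_mid in the frame of neck_top between -0.0225 and -0.0175 m and angle between collar_mid's own z axis and vertical below 0.1 rad and value of joint contact_ring above 0.0075 m and contact force between the fingers and collar above 2 N); the arm keeps its last pose, push and grip.
It fails at once if a bystander is disturbed (moved more than 30 mm) (distance of any of screwdriver_grip, chimney_mid, saucer_mid, canister_mid, decanter_mid, mug_mid, trinket_box_mid from where it was at the start of the episode above 0.03 m).
It also fails if it takes over 58 s, if anything falls off the work surface, if the arm or the gripper's body presses on something with over 40 N, if the wrist force passes 120 N, or if a joint passes its speed limit or range.

## Working session

There is one attempt and no reset: what is moved stays moved. The work goes in short steps, Python scripts to look and compute and a tool call to move; the robot and the scene stay as the last step left them, time stands still between calls to the robot, and variables do not carry over. Pictures are saved under pics/ and viewed, about 8 in all and at most 12, crops included, and the job is handed in when it is done.

Besides the shell and the picture viewer there is one more tool, called as a command line: name --argument value ..., lists and objects as JSON in quotes. apply_moves: Moves the arm, as the interface text tells. Its arguments: {"type":"object","properties":{"motion":{"type":"array"},"squeeze":{"type":"number"}},"required":["motion"]}

```bash
mkdir -p pics; ls; python3 - <<'E'
from rig import telemetry,get_image,camera_params,env
import cv2,numpy as np
s=telemetry.observe();print(s['time_s'],s['position'],np.round(s['tool_rot'],3),s['grip_width'],s['ft_force'],env.tip_extent)
for n in("top","side"):
    im,d=get_image(n);np.savez(f'{n}0.npz',im=im,d=d);cv2.imwrite(f'pics/{n}0.png',im[:,:,::-1])
    p=camera_params(n);R=cv2.Rodrigues(np.array(p['rvec'],float))[0];print(n,p,-R.T@np.array(p['tvec']).ravel())
E
```

```text
pics
0.0 [ 0.23259262 -0.4980807   0.24770048] [[ 0.906  0.423 -0.   ]
 [ 0.423 -0.906  0.001]
 [ 0.    -0.001 -1.   ]] 0.08521690894647888 [0.04583779 0.00088525 0.1681545 ] 0.017
top {'fx': 488.0733190659346, 'fy': 488.0733190659346, 'cx': 325.7494535198795, 'cy': 202.02655671033833, 'D': array([0.00058695, 0.        , 0.        , 0.        , 0.        ]), 'rvec': array([ 2.15096152, -2.20279487,  0.12264852]), 'tvec': array([0.00908227, 0.57801597, 1.27737604])} [0.44923069 0.01458188 1.32810152]
side {'fx': 382.3853466104826, 'fy': 382.3853466104826, 'cx': 318.0410666425945, 'cy': 194.92292292923844, 'D': array([0.03260377, 0.        , 0.        , 0.        , 0.        ]), 'rvec': array([ 0.6234795 , -2.74856719,  1.01430397]), 'tvec': array([0.52364654, 0.26316155, 1.15825067])} [0.24265482 0.72517821 1.04892302]
```

View pics/top0.png

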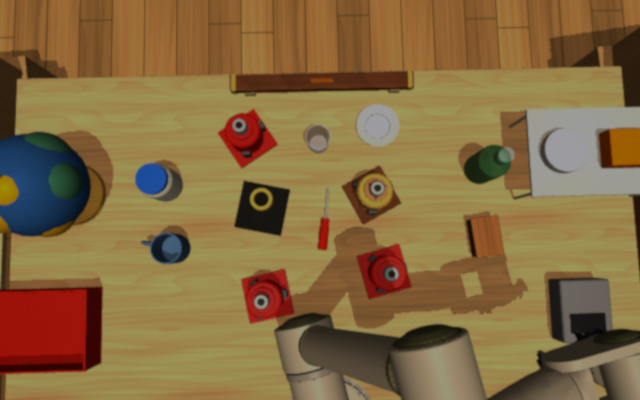

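View pics/side0.png

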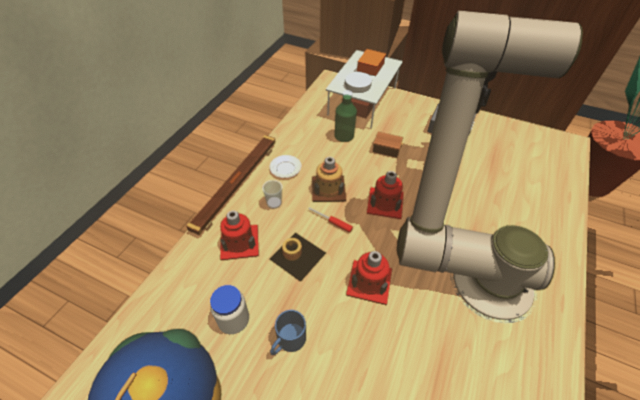

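Top view: the collar is the brass ring at (261,199) on the black mat. The lantern is the brass one in the wooden cradle, with its neck at (377,188). Things that could be mistaken for them: the red lanterns at (243,126), (262,300) and (390,273), and for the ring, the glass cup at (317,138). In the side view the collar is at (292,248) and the lantern neck at (330,163).

```bash
cat > h.py <<'E'
import cv2,numpy as np
def pose(p): 
    R=cv2.Rodrigues(np.array(p['rvec'],float))[0];return R,-R.T@np.array(p['tvec'],float).ravel()
def ray(p,uv):
    K=np.array([[p['fx'],0,p['cx']],[0,p['fy'],p['cy']],[0,0,1]])
    n=cv2.undistortPoints(np.array(uv,float).reshape(-1,1,2),K,np.array(p['D'])).reshape(-1,2)
    R,c=pose(p);return c,np.c_[n,np.ones(len(n))]@R
def onplane(p,uv,z):
    c,d=ray(p,uv);return c+d*((z-c[2])/d[:,2])[:,None]
def cloud(p,d,box):
    u0,v0,u1,v1=box;v,u=np.mgrid[v0:v1,u0:u1];u=u.ravel();v=v.ravel();z=d[v,u]
    c,r=ray(p,np.c_[u,v]);return c+r*z[:,None],u,v
def circ(xy):
    A=np.c_[2*xy,np.ones(len(xy))];s=np.linalg.lstsq(A,(xy**2).sum(1),rcond=None)[0]
    return s[:2],np.sqrt(s[2]+s[:2]@s[:2])
def meet(c1,d1,c2,d2):
    t=np.linalg.lstsq(np.c_[d1,-d2],c2-c1,rcond=None)[0];a=c1+t[0]*d1;b=c2+t[1]*d2;return (a+b)/2,np.linalg.norm(a-b)
E
python3 - <<'E'
from rig import camera_params
from h import *
T=np.load('top0.npz');S=np.load('side0.npz')
for name,bt,bs,zr in (('collar',(240,180,285,222),(275,230,310,265),(.035,.055)),('neck',(355,165,400,215),(310,150,350,185),(.14,.165))):
  for n,D,b in(('top',T,bt),('side',S,bs)):
    P,u,v=cloud(camera_params(n),D['d'],b);m=(P[:,2]>zr[0])&(P[:,2]<zr[1]);Q=P[m]
    print(name,n,m.sum(),'z max/med',Q[:,2].max(),np.median(Q[:,2]),'minmax mid',(Q.min(0)+Q.max(0))/2,np.ptp(Q,axis=0),'px',u[m].mean(),v[m].mean())
a=cv2.resize(T['im'][170:230,230:290],None,fx=6,fy=6,interpolation=2);b=cv2.resize(T['im'][155:215,345:405],None,fx=6,fy=6,interpolation=2)
cv2.imwrite('pics/crop.png',np.hstack([a,b])[:,:,::-1])
E
```

```text
collar top 227 z max/med 0.053410844234950794 0.04315410171148759 minmax mid [0.5883103  0.16689236 0.04456918] [0.05790577 0.05838812 0.01768333] px 260.8237885462555 199.1850220264317
collar side 176 z max/med 0.0487164159713902 0.042879146719275396 minmax mid [0.58982416 0.16818084 0.04191604] [0.05821346 0.06006001 0.01360075] px 291.77840909090907 245.73295454545453
neck top 174 z max/med 0.15606485257258096 0.15079113784085973 minmax mid [ 0.59748787 -0.12788999  0.14820679] [0.03508606 0.03584319 0.01571612] px 376.5574712643678 188.40804597701148
neck side 82 z max/med 0.15525241199080908 0.14983765487967993 minmax mid [ 0.59528938 -0.12334548  0.14768973] [0.03475279 0.03521974 0.01512537] px 330.0487804878049 160.5731707317073
```

View pics/crop.png

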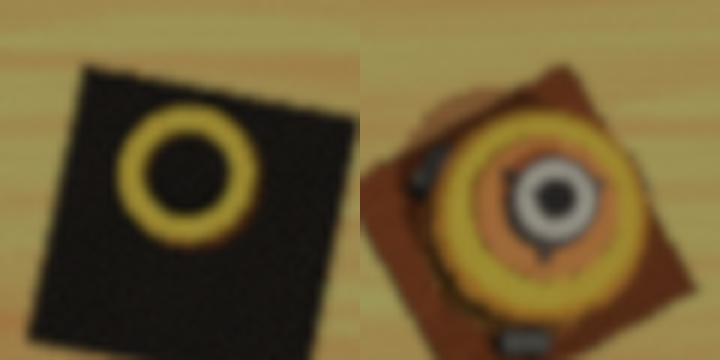

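The crop confirms both choices: the brass ring on the mat, and the steel neck with three pins inside the copper ring on the brass lantern. Heights agree with the text (collar top about 0.043, neck top about 0.150).

```bash
cat >> h.py <<'E'
def shift(s,tgt):
    return np.round(100*(np.array(s['tool_rot']).T@(np.array(tgt)-s['position'])),2)
E
python3 - <<'E'
from rig import camera_params,telemetry
from h import *
s=telemetry.observe();R,c=pose(camera_params('wrist'));T=np.array(s['tool_rot'])
print('cam in tool',T.T@(c-s['position']),'optical axis in tool',T.T@R[2])
print(shift(s,[.589,.1675,.22]))
S=np.load('top0.npz');P,u,v=cloud(camera_params('top'),S['d'],(330,155,415,225))
im=S['im'][155:225,330:415].reshape(-1,3).astype(int);g=(np.ptp(im,axis=1)<18)&(im.mean(1)>40)&(P[:,2]>.02)
for a,b,q in zip(u[g],v[g],P[g]):
    if np.hypot(q[0]-.5965,q[1]+.126)>.035: print(a,b,np.round(q,3),end=' ')
E
```

```text
cam in tool [ 7.84779335e-02 -1.12651388e-04 -1.26842006e-01] optical axis in tool [-0.30681208 -0.00114916  0.95176942]
[ 60.45 -45.23   2.85]
358 180 [ 0.632 -0.091  0.054] 357 182 [ 0.627 -0.088  0.053] 355 183 [ 0.624 -0.082  0.057] 356 183 [ 0.624 -0.085  0.054] 357 183 [ 0.624 -0.088  0.054] 354 184 [ 0.621 -0.08   0.058] 355 184 [ 0.621 -0.083  0.054] 356 184 [ 0.621 -0.085  0.054] 354 185 [ 0.619 -0.08   0.057] 355 185 [ 0.619 -0.083  0.053] 356 185 [ 0.619 -0.085  0.055] 381 186 [0.449 0.015 1.328] 376 189 [0.449 0.015 1.328] 369 210 [ 0.552 -0.117  0.052] 370 210 [ 0.552 -0.12   0.053] 371 210 [ 0.551 -0.122  0.059] 372 210 [ 0.552 -0.125  0.052] 373 210 [ 0.552 -0.128  0.055] 374 210 [ 0.552 -0.131  0.05 ] 369 211 [ 0.549 -0.117  0.055] 370 211 [ 0.549 -0.12   0.055] 371 211 [ 0.549 -0.122  0.056] 372 211 [ 0.549 -0.125  0.056] 373 211 [ 0.549 -0.127  0.059] 374 211 [ 0.549 -0.13   0.056] 375 211 [ 0.549 -0.133  0.054] 369 212 [ 0.546 -0.117  0.057] 370 212 [ 0.547 -0.12   0.049] 371 212 [ 0.547 -0.122  0.054] 372 212 [ 0.546 -0.125  0.055] 373 212 [ 0.546 -0.127  0.054] 374 212 [ 0.546 -0.129  0.064] 375 212 [ 0.546 -0.132  0.062] 369 213 [ 0.544 -0.117  0.053] 370 213 [ 0.544 -0.12   0.054] 371 213 [ 0.544 -0.122  0.056] 372 213 [ 0.544 -0.125  0.054] 373 213 [ 0.544 -0.128  0.052] 374 213 [ 0.544 -0.13   0.057] 375 213 [ 0.544 -0.133  0.054]
```

apply_moves --motion '[{"tx": 48.7,"ty": -18.3,"tz": -1.2,"turn": 0,"jaw": 1},{"tx": 48.7,"ty": -18.3,"tz": -1.2,"turn": 0,"jaw": 1},{"tx": 48.7,"ty": -18.3,"tz": -1.2,"turn": 0,"jaw": 1},{"tx": 48.7,"ty": -18.3,"tz": -1.2,"turn": 0,"jaw": 1},{"tx": 48.7,"ty": -18.3,"tz": -1.2,"turn": 0,"jaw": 1}]'

```text
time_s: 0.52
position: [0.3792, -0.3478, 0.2529]
tool_rot: [[0.906, 0.423, -0.001], [0.423, -0.906, 0.002], [0.0, -0.002, -1.0]]
ft_force: [0.8, -0.3, 0.2]
grip_width: 0.0853
```

apply_moves --motion '[{"tx": 29,"ty": -10.9,"tz": -0.7,"turn": 0,"jaw": 1},{"tx": 29,"ty": -10.9,"tz": -0.7,"turn": 0,"jaw": 1},{"tx": 29,"ty": -10.9,"tz": -0.7,"turn": 0,"jaw": 1},{"tx": 29,"ty": -10.9,"tz": -0.7,"turn": 0,"jaw": 1},{"tx": 29,"ty": -10.9,"tz": -0.7,"turn": 0,"jaw": 1}]'

```text
time_s: 0.93
position: [0.5248, -0.1985, 0.2576]
tool_rot: [[0.906, 0.423, -0.001], [0.423, -0.906, 0.002], [-0.0, -0.002, -1.0]]
ft_force: [0.4, -0.4, -0.8]
grip_width: 0.0853
```

apply_moves --motion '[{"tx": 8.5,"ty": -3.2,"tz": 0,"turn": 0,"jaw": 1},{"tx": 8.5,"ty": -3.2,"tz": 0,"turn": 0,"jaw": 1},{"tx": 8.5,"ty": -3.2,"tz": 0,"turn": 0,"jaw": 1},{"tx": 8.5,"ty": -3.2,"tz": 0,"turn": 0,"jaw": 1}]'

```text
time_s: 1.27
position: [0.5895, -0.1312, 0.2568]
tool_rot: [[0.905, 0.426, -0.002], [0.426, -0.905, 0.003], [-0.001, -0.003, -1.0]]
ft_force: [0.0, -0.8, 0.3]
grip_width: 0.0853
```

```bash
python3 - <<'E'
from rig import camera_params,telemetry,get_image
from h import *
import pickle
s=telemetry.observe();p=camera_params('wrist');im,d=get_image('wrist')
pickle.dump((s,p,im,d),open('w1.pkl','wb'));cv2.imwrite('pics/w1.png',im[:,:,::-1])
print(s['time_s'],s['position'],np.round(s['q'],1))
P,u,v=cloud(p,d,(0,0,640,400));m=(abs(P[:,2]-.151)<.004)&(np.hypot(P[:,0]-.5965,P[:,1]+.126)<.04);Q=P[m]
print(m.sum(),(Q.min(0)+Q.max(0))/2,np.ptp(Q,axis=0),np.median(Q[:,2]),u[m].mean(),v[m].mean())
E
```

```text
1.2667 [ 0.58952969 -0.13120457  0.25679589] [-23.8  27.1  64.2   0.1  88.9  41. ]
2056 [ 0.59819136 -0.12679292  0.15096262] [0.03678008 0.03629542 0.00787592] 0.1521611189795966 323.60019455252916 183.84873540856032
```

View pics/w1.png

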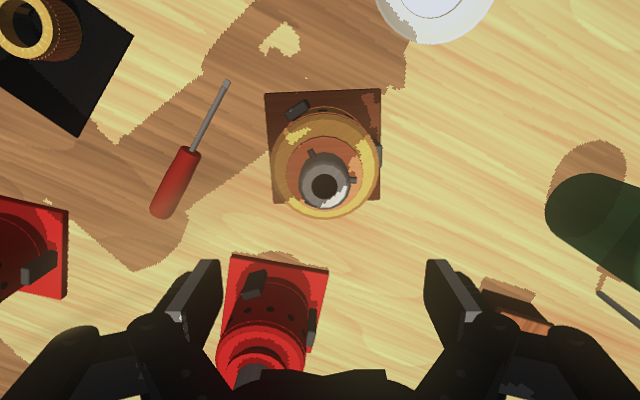

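The wrist view shows the brass lantern neck at (324,184), pins at about (312,153) and (355,180), screwdriver at (190,150) and collar at (25,28). The neck at (0.598,-0.127,0.151) agrees with both other views. Next I move to the collar.

apply_moves --motion '[{"tx": 12.7,"ty": -27,"tz": 0,"turn": 0,"jaw": 1},{"tx": 12.7,"ty": -27,"tz": 0,"turn": 0,"jaw": 1},{"tx": 12.7,"ty": -27,"tz": 0,"turn": 0,"jaw": 1},{"tx": 12.7,"ty": -27,"tz": 5,"turn": 0,"jaw": 1},{"tx": 12.7,"ty": -27,"tz": 10.7,"turn": 0,"jaw": 1}]'

```text
time_s: 1.73
position: [0.5888, 0.0659, 0.2245]
tool_rot: [[0.906, 0.423, 0.004], [0.423, -0.906, 0.002], [0.004, 0.0, -1.0]]
ft_force: [1.2, -0.0, -1.0]
grip_width: 0.0853
```

```bash
python3 - <<'E'
from rig import telemetry
from h import *
s=telemetry.observe();print(s['position'],shift(s,[.589,.1675,.15]))
E
```

```text
[0.5887744  0.06594423 0.22448526] [ 4.29 -9.19  7.47]
```

apply_moves --motion '[{"tx": 4.3,"ty": -9.2,"tz": 7.5,"turn": 0,"jaw": 1},{"tx": 4.3,"ty": -9.2,"tz": 7.5,"turn": 0,"jaw": 1},{"tx": 4.3,"ty": -9.2,"tz": 7.5,"turn": 0,"jaw": 1},{"tx": 4.3,"ty": -9.2,"tz": 7.5,"turn": 0,"jaw": 1},{"tx": 4.3,"ty": -9.2,"tz": 7.5,"turn": 0,"jaw": 1}]'

```text
time_s: 2.15
position: [0.5882, 0.1673, 0.1484]
tool_rot: [[0.906, 0.424, 0.001], [0.424, -0.906, 0.001], [0.001, -0.001, -1.0]]
ft_force: [0.2, -0.2, 0.8]
grip_width: 0.0854
```

apply_moves --motion '[{"tx": 0,"ty": 0,"tz": 0,"turn": 0,"jaw": 1},{"tx": 0,"ty": 0,"tz": 0,"turn": 0,"jaw": 1}]'

```text
time_s: 2.32
position: [0.5886, 0.1654, 0.1493]
tool_rot: [[0.907, 0.422, 0.002], [0.422, -0.907, 0.001], [0.002, 0.0, -1.0]]
ft_force: [-0.3, -0.1, 0.2]
grip_width: 0.0854
```

```bash
python3 - <<'E'
from rig import camera_params,telemetry,get_image
from h import *
import pickle
s=telemetry.observe();p=camera_params('wrist');im,d=get_image('wrist')
pickle.dump((s,p,im,d),open('w2.pkl','wb'));cv2.imwrite('pics/w2.png',im[:,:,::-1])
print(s['time_s'],s['position'],np.round(s['q'],1))
P,u,v=cloud(p,d,(0,0,640,400));m=(abs(P[:,2]-.044)<.004)&(np.hypot(P[:,0]-.589,P[:,1]-.1675)<.05);Q=P[m]
c,r=circ(Q[np.hypot(*(Q[:,:2]-Q[:,:2].mean(0)).T)>.026][:,:2])
print(m.sum(),(Q.min(0)+Q.max(0))/2,np.ptp(Q,axis=0),np.median(Q[:,2]),u[m].mean(),v[m].mean(),'circ',c,r)
# brass top / dark bore contour by image
g=cv2.cvtColor(im,cv2.COLOR_RGB2HSV)
print('grip shift to z .031',shift(s,[*((Q.min(0)+Q.max(0))/2)[:2],.031]))
E
```

```text
2.3167 [0.58861833 0.16540371 0.14927911] [ 4.6 32.6 72.9  0.  74.4 69.6]
3031 [0.59063209 0.16943547 0.04388036] [0.0584588  0.05804655 0.00762026] 0.04518394056286271 319.3381722203893 193.29066314747607 circ [0.59113237 0.16970329] 0.027678476041874844
grip shift to z .031 [ 0.33 -0.28 11.83]
```

View pics/w2.png

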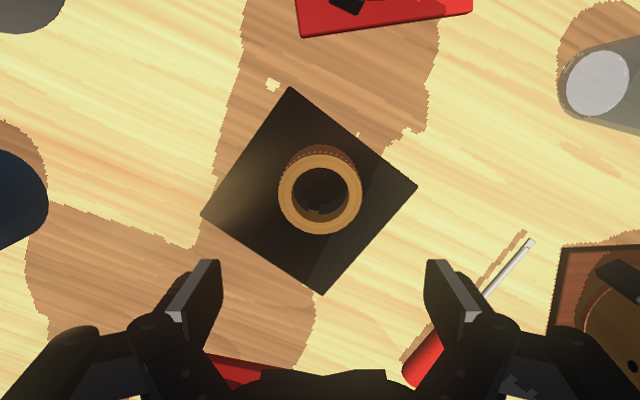

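The collar ring is centred at (320,193) in the wrist view, between the fingers, and measures 58 mm across with its top at 0.044, which matches the text. The screwdriver at (470,310) is outside the finger path. I'll descend and grip.

apply_moves --motion '[{"tx": 0.3,"ty": -0.3,"tz": 4,"turn": 0,"jaw": 1},{"tx": 0.3,"ty": -0.3,"tz": 7,"turn": 0,"jaw": 1},{"tx": 0.3,"ty": -0.3,"tz": 10,"turn": 0,"jaw": 1},{"tx": 0.3,"ty": -0.3,"tz": 11.8,"turn": 0,"jaw": 1},{"tx": 0.3,"ty": -0.3,"tz": 11.8,"turn": 0,"jaw": 1}]'

```text
time_s: 2.78
position: [0.589, 0.1682, 0.0283]
tool_rot: [[0.907, 0.42, -0.004], [0.42, -0.907, 0.0], [-0.003, -0.002, -1.0]]
ft_force: [-0.9, 0.2, -0.6]
grip_width: 0.0848
```

apply_moves --motion '[{"tx": 0,"ty": 0,"tz": 0,"turn": 0,"jaw": 0},{"tx": 0,"ty": 0,"tz": 0,"turn": 0,"jaw": 0},{"tx": 0,"ty": 0,"tz": 0,"turn": 0,"jaw": 0},{"tx": 0,"ty": 0,"tz": 0,"turn": 0,"jaw": -0.5},{"tx": 0,"ty": 0,"tz": 0,"turn": 0,"jaw": -1}]' --squeeze 60

```text
time_s: 3.2
position: [0.59, 0.1679, 0.0303]
tool_rot: [[0.907, 0.42, -0.0], [0.42, -0.907, 0.0], [-0.0, -0.0, -1.0]]
ft_force: [-1.3, -2.3, 6.7]
grip_width: 0.057
```

```bash
python3 - <<'E'
from rig import telemetry
s=telemetry.observe();print({k:s[k] for k in('time_s','position','grip_width','ft_force')})
E
```

```text
{'time_s': 3.2, 'position': array([0.59002827, 0.16791507, 0.03032384]), 'grip_width': 0.05703223195200117, 'ft_force': array([-1.28767811, -2.32401562,  6.73074566])}
```

apply_moves --motion '[{"tx": 0,"ty": 0,"tz": -1,"turn": 0,"jaw": -1},{"tx": 0,"ty": 0,"tz": -4,"turn": 0,"jaw": -1},{"tx": 0,"ty": 0,"tz": -7,"turn": 0,"jaw": -1},{"tx": 0,"ty": 0,"tz": -10,"turn": 0,"jaw": -1},{"tx": 0,"ty": 0,"tz": -12,"turn": 0,"jaw": -1}]'

```text
time_s: 3.62
position: [0.5905, 0.1681, 0.1545]
tool_rot: [[0.907, 0.42, 0.004], [0.42, -0.907, 0.001], [0.004, 0.001, -1.0]]
ft_force: [-0.0, 0.7, -0.2]
grip_width: 0.0565
```

apply_moves --motion '[{"tx": 0,"ty": 0,"tz": -4.5,"turn": 0,"jaw": -1},{"tx": 0,"ty": 0,"tz": -4.5,"turn": 0,"jaw": -1},{"tx": 0,"ty": 0,"tz": -4.5,"turn": 0,"jaw": -1},{"tx": 0,"ty": 0,"tz": -4.5,"turn": 0,"jaw": -1}]'

```text
time_s: 3.95
position: [0.59, 0.1681, 0.1997]
tool_rot: [[0.907, 0.42, 0.004], [0.42, -0.907, 0.001], [0.004, 0.001, -1.0]]
ft_force: [-0.1, 0.8, -1.8]
grip_width: 0.0568
```

```bash
python3 - <<'E'
from rig import camera_params,telemetry,get_image
from h import *
import pickle
s=telemetry.observe();p=camera_params('wrist');im,d=get_image('wrist')
pickle.dump((s,p,im,d),open('w3.pkl','wb'));cv2.imwrite('pics/w3.png',im[:,:,::-1])
print(s['time_s'],s['position'],s['grip_width'],s['ft_force'],np.round(s['q'],1))
P,u,v=cloud(p,d,(0,0,640,400));L=(P-s['position'])@np.array(s['tool_rot'])
m=(np.hypot(L[:,0],L[:,1])<.035)&(abs(L[:,2])<.035);Q=L[m];z=Q[:,2]
print(m.sum());h=np.histogram(z,np.arange(-.035,.036,.005));print(h)
zt=np.arange(-.035,.036,.005)[h[0].argmax()]+.0025;k=abs(z-zt)<.004;print(zt,np.median(z[k]),Q[k].min(0),Q[k].max(0),u[m][k].mean(),v[m][k].mean())
print(shift(s,[.598,-.127,.23]))
E
```

```text
3.95 [0.58997983 0.16808782 0.19973653] 0.0567825182126418 [-0.14796264  0.78535378 -1.84520122] [ 4.9 30.1 68.5  0.  81.1 70. ]
21237
(array([ 164,  830,  643, 4164, 6846, 1967, 1543, 1256, 1118, 1058,  918,
        692,   38,    0]), array([-0.035, -0.03 , -0.025, -0.02 , -0.015, -0.01 , -0.005,  0.   ,
        0.005,  0.01 ,  0.015,  0.02 ,  0.025,  0.03 ,  0.035]))
-0.012499999999999999 -0.014721437367955463 [-0.02844326 -0.03331828 -0.01649299] [ 0.03137344  0.03334144 -0.00850082] 323.19216635296226 290.67150667742226
[-11.66  27.12  -3.04]
```

View pics/w3.png

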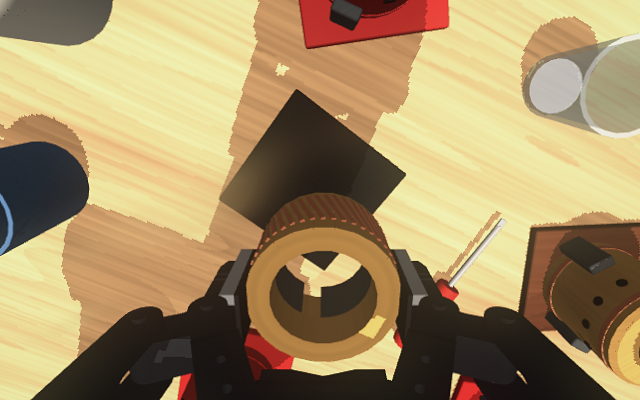

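The collar is held level between the pads, ring centred at (322,295), with its top 14.7 mm above the TCP and its centre about 1.5 mm towards tool +x. Home should therefore be at a TCP height of about 0.136. Now over the neck.

apply_moves --motion '[{"tx": -11.8,"ty": 27.1,"tz": -3,"turn": 0,"jaw": -1},{"tx": -11.8,"ty": 27.1,"tz": -3,"turn": 0,"jaw": -1},{"tx": -11.8,"ty": 27.1,"tz": -3,"turn": 0,"jaw": -1},{"tx": -11.8,"ty": 27.1,"tz": -3,"turn": 0,"jaw": -1},{"tx": -11.8,"ty": 27.1,"tz": -3,"turn": 0,"jaw": -1}]'

```text
time_s: 4.42
position: [0.5937, -0.0409, 0.2181]
tool_rot: [[0.907, 0.421, -0.001], [0.421, -0.907, 0.002], [-0.001, -0.002, -1.0]]
ft_force: [0.6, -0.4, -1.5]
grip_width: 0.0569
```

```bash
python3 - <<'E'
from rig import telemetry
from h import *
s=telemetry.observe();print(s['position'],shift(s,[.5966,-.1276,.21]))
E
```

```text
[ 0.59373386 -0.04094271  0.21812949] [-3.38  7.98  0.8 ]
```

apply_moves --motion '[{"tx": -3.4,"ty": 8,"tz": 0.8,"turn": 0,"jaw": -1},{"tx": -3.4,"ty": 8,"tz": 0.8,"turn": 0,"jaw": -1},{"tx": -3.4,"ty": 8,"tz": 0.8,"turn": 0,"jaw": -1},{"tx": -3.4,"ty": 8,"tz": 0.8,"turn": 0,"jaw": -1},{"tx": -3.4,"ty": 8,"tz": 0.8,"turn": 0,"jaw": -1}]'

```text
time_s: 4.83
position: [0.5961, -0.1273, 0.2086]
tool_rot: [[0.907, 0.42, -0.004], [0.42, -0.907, 0.003], [-0.002, -0.004, -1.0]]
ft_force: [0.1, 0.1, -0.8]
grip_width: 0.0569
```

```bash
python3 - <<'E'
from rig import camera_params,telemetry,get_image
from h import *
import pickle
s=telemetry.observe();p=camera_params('wrist');im,d=get_image('wrist');t=camera_params('top');it,dt=get_image('top')
pickle.dump((s,p,im,d,it,dt),open('w4.pkl','wb'));cv2.imwrite('pics/w4.png',np.hstack([im[180:380,200:450],cv2.resize(it[150:220,340:410],(200,200))])[:,:,::-1])
print(s['time_s'],s['position'],s['ft_force'])
ctr=np.array([.598,-.127])
def fit(P,z0,w,lo,hi):
    m=(abs(P[:,2]-z0)<w)&(np.hypot(*(P[:,:2]-ctr).T)<hi);Q=P[m][:,:2];return m.sum(),np.round((Q.min(0)+Q.max(0))/2,4),np.round(Q.mean(0),4),np.round(np.ptp(Q,axis=0),4)
zt=s['position'][2]+.0147
for n,pp,dd in(('wrist',p,d),('top',t,dt)):
    P,u,v=cloud(pp,dd,(0,0,640,400));print(n,'collar top',fit(P,zt,.004,0,.04)); print(n,'neck seen',fit(P,.151,.004,0,.03))
print(shift(s,[.5966,-.1276,.18]))
E
```

```text
4.8333 [ 0.59611865 -0.12730879  0.20863587] [ 0.10399905  0.11920358 -0.79722037]
wrist collar top (np.int64(10877), array([ 0.5973, -0.1251]), array([ 0.5997, -0.1257]), array([0.0592, 0.0723]))
wrist neck seen (np.int64(60), array([ 0.6134, -0.1204]), array([ 0.6146, -0.1206]), array([0.0071, 0.0162]))
top collar top (np.int64(21), array([ 0.5698, -0.1239]), array([ 0.5697, -0.123 ]), array([0.0054, 0.0228]))Traceback (most recent call last):
  File "<stdin>", line 12, in <module>
  File "<stdin>", line 9, in fit
    return umr_minimum(a, axis, None, out, keepdims, initial, where)
ValueError: zero-size array to reduction operation minimum which has no identity
```

View pics/w4.png

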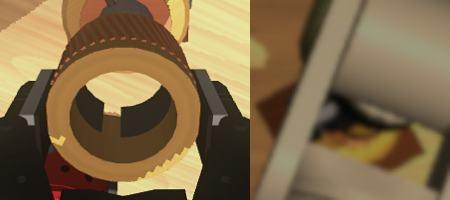

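apply_moves --motion '[{"tx": 0.05,"ty": 0.05,"tz": 1.5,"turn": 0,"jaw": -1},{"tx": 0.05,"ty": 0.05,"tz": 2.5,"turn": 0,"jaw": -1},{"tx": 0.05,"ty": 0.05,"tz": 3.1,"turn": 0,"jaw": -1},{"tx": 0.05,"ty": 0.05,"tz": 3.5,"turn": 0,"jaw": -1},{"tx": 0.05,"ty": 0.05,"tz": 3.5,"turn": 0,"jaw": -1}]'

```text
time_s: 5.35
position: [0.597, -0.126, 0.1741]
tool_rot: [[0.906, 0.423, -0.003], [0.423, -0.906, 0.002], [-0.002, -0.003, -1.0]]
ft_force: [0.2, -0.2, -1.3]
grip_width: 0.0572
```

apply_moves --motion '[{"tx": 0,"ty": 0,"tz": 0.3,"turn": 0,"jaw": -1},{"tx": 0,"ty": 0,"tz": 0.6,"turn": 0,"jaw": -1},{"tx": 0,"ty": 0,"tz": 0.8,"turn": 0,"jaw": -1}]'

```text
time_s: 5.6
position: [0.5971, -0.1264, 0.1662]
tool_rot: [[0.906, 0.422, -0.002], [0.422, -0.906, 0.001], [-0.002, -0.002, -1.0]]
ft_force: [0.5, -3.1, 1.2]
grip_width: 0.0566
```

apply_moves --motion '[{"tx": -0.04,"ty": 0.09,"tz": 0.3,"turn": 0,"jaw": -1},{"tx": -0.04,"ty": 0.09,"tz": 0.6,"turn": 0,"jaw": -1},{"tx": -0.04,"ty": 0.09,"tz": 0.8,"turn": 0,"jaw": -1}]'

```text
time_s: 5.85
position: [0.597, -0.1272, 0.1579]
tool_rot: [[0.906, 0.422, -0.003], [0.422, -0.906, 0.002], [-0.002, -0.003, -1.0]]
ft_force: [-3.7, 2.1, 15.7]
grip_width: 0.0566
```

Contact at TCP z 0.158, where the collar should meet the pins (expected 0.157), with 16 N up. Next I turn in the negative sense (joint 6 has room that way) while pressing lightly.

apply_moves --motion '[{"tx": 0,"ty": 0.01,"tz": 0.1,"turn": -4,"jaw": -1},{"tx": 0,"ty": 0.02,"tz": 0.1,"turn": -8,"jaw": -1},{"tx": 0.01,"ty": 0.03,"tz": 0.1,"turn": -12,"jaw": -1},{"tx": 0.01,"ty": 0.04,"tz": 0.1,"turn": -16,"jaw": -1}]'

```text
time_s: 6.18
position: [0.5977, -0.1275, 0.1581]
tool_rot: [[0.753, 0.658, -0.001], [0.658, -0.753, 0.001], [0.0, -0.001, -1.0]]
ft_force: [-1.9, -0.6, 6.4]
grip_width: 0.0563
```

```bash
cat > st.py <<'E'
from rig import telemetry
import numpy as np
s=telemetry.observe();R=np.array(s['tool_rot']);print(s['time_s'],np.round(s['position'],4),'yaw',np.round(np.degrees(np.arctan2(R[1,0],R[0,0])),1),'F',np.round(s['ft_force'],1),'M',np.round(s['wrist_torque'],2),'q6',np.round(s['q'][5],1),s['grip_width'])
E
python3 st.py
```

```text
6.1833 [ 0.5977 -0.1275  0.1581] yaw 41.2 F [-1.9 -0.6  6.4] M [-0.06  0.09 -0.13] q6 25.7 0.05633001903018346
```

apply_moves --motion '[{"tx": 0,"ty": 0.01,"tz": 0.15,"turn": -4,"jaw": -1},{"tx": 0,"ty": 0.02,"tz": 0.15,"turn": -8,"jaw": -1},{"tx": 0.01,"ty": 0.03,"tz": 0.15,"turn": -12,"jaw": -1},{"tx": 0.01,"ty": 0.04,"tz": 0.15,"turn": -16,"jaw": -1}]'

```text
time_s: 6.52
position: [0.5986, -0.1277, 0.158]
tool_rot: [[0.539, 0.842, 0.002], [0.842, -0.539, 0.001], [0.002, 0.001, -1.0]]
ft_force: [-1.9, 1.0, 8.8]
grip_width: 0.057
```

```bash
python3 st.py
```

```text
6.5167 [ 0.5986 -0.1277  0.158 ] yaw 57.4 F [-1.9  1.   8.8] M [ 0.2   0.16 -0.16] q6 9.5 0.05703290656496896
```

apply_moves --motion '[{"tx": 0,"ty": 0.01,"tz": 0.15,"turn": -4,"jaw": -1},{"tx": 0,"ty": 0.02,"tz": 0.15,"turn": -8,"jaw": -1},{"tx": 0.01,"ty": 0.03,"tz": 0.15,"turn": -12,"jaw": -1},{"tx": 0.01,"ty": 0.04,"tz": 0.15,"turn": -16,"jaw": -1}]'

```text
time_s: 6.85
position: [0.5993, -0.1276, 0.158]
tool_rot: [[0.283, 0.959, 0.004], [0.959, -0.283, 0.0], [0.002, 0.004, -1.0]]
ft_force: [-2.3, 1.0, 10.2]
grip_width: 0.0569
```

apply_moves --motion '[{"tx": 0,"ty": 0,"tz": 0.15,"turn": -4,"jaw": -1},{"tx": 0,"ty": 0,"tz": 0.15,"turn": -8,"jaw": -1},{"tx": 0.01,"ty": 0,"tz": 0.15,"turn": -12,"jaw": -1},{"tx": 0.01,"ty": 0.01,"tz": 0.15,"turn": -16,"jaw": -1}]'

```text
time_s: 7.18
position: [0.5994, -0.1276, 0.1579]
tool_rot: [[0.005, 1.0, 0.005], [1.0, -0.005, -0.0], [-0.0, 0.005, -1.0]]
ft_force: [-5.1, 1.0, 10.4]
grip_width: 0.0568
```

apply_moves --motion '[{"tx": 0,"ty": -0.05,"tz": 0.15,"turn": -4,"jaw": -1},{"tx": 0,"ty": -0.05,"tz": 0.15,"turn": -8,"jaw": -1},{"tx": 0,"ty": -0.05,"tz": 0.15,"turn": -12,"jaw": -1},{"tx": 0,"ty": -0.05,"tz": 0.15,"turn": -16,"jaw": -1}]'

```text
time_s: 7.52
position: [0.5992, -0.1274, 0.158]
tool_rot: [[-0.274, 0.962, 0.007], [0.962, 0.274, -0.001], [-0.003, 0.007, -1.0]]
ft_force: [-2.6, 1.0, 10.1]
grip_width: 0.0563
```

```bash
python3 st.py
```

```text
7.5167 [ 0.5992 -0.1274  0.158 ] yaw 105.9 F [-2.6  1.  10.1] M [ 0.18  0.56 -0.19] q6 -39.1 0.05628880391560227
```

apply_moves --motion '[{"tx": 0,"ty": -0.02,"tz": 0.15,"turn": -4,"jaw": -1},{"tx": 0,"ty": -0.02,"tz": 0.15,"turn": -8,"jaw": -1},{"tx": 0,"ty": -0.02,"tz": 0.15,"turn": -12,"jaw": -1},{"tx": 0,"ty": -0.02,"tz": 0.15,"turn": -16,"jaw": -1}]'

```text
time_s: 7.85
position: [0.5991, -0.1273, 0.1567]
tool_rot: [[-0.532, 0.847, 0.008], [0.847, 0.532, -0.0], [-0.005, 0.006, -1.0]]
ft_force: [-0.1, 0.2, -1.9]
grip_width: 0.0571
```

The upward force vanished and z fell to the commanded value, so the keyways have met the pins at yaw 122°. I'll lower without turning.

apply_moves --motion '[{"tx": 0,"ty": 0,"tz": 0.2,"turn": 0,"jaw": -1},{"tx": 0,"ty": 0,"tz": 0.5,"turn": 0,"jaw": -1},{"tx": 0,"ty": 0,"tz": 0.7,"turn": 0,"jaw": -1}]'

```text
time_s: 8.1
position: [0.5993, -0.1279, 0.1496]
tool_rot: [[-0.53, 0.848, 0.009], [0.848, 0.53, -0.002], [-0.006, 0.006, -1.0]]
ft_force: [0.7, -4.9, 2.0]
grip_width: 0.0569
```

```bash
python3 st.py
```

```text
8.1 [ 0.5993 -0.1279  0.1496] yaw 122.0 F [ 0.7 -4.9  2. ] M [-0.87  0.13  0.12] q6 -55.2 0.056926013236320405
```

apply_moves --motion '[{"tx": -0.04,"ty": -0.03,"tz": 0.3,"turn": 0,"jaw": -1},{"tx": -0.04,"ty": -0.03,"tz": 0.6,"turn": 0,"jaw": -1},{"tx": -0.04,"ty": -0.03,"tz": 0.9,"turn": 0,"jaw": -1}]' --squeeze 80

```text
time_s: 8.35
position: [0.5993, -0.1283, 0.1407]
tool_rot: [[-0.529, 0.848, 0.009], [0.848, 0.529, -0.002], [-0.006, 0.007, -1.0]]
ft_force: [-1.0, -1.6, 7.0]
grip_width: 0.0562
```

```bash
python3 st.py
```

```text
8.35 [ 0.5993 -0.1283  0.1407] yaw 122.0 F [-1.  -1.6  7. ] M [-0.31  0.4   0.02] q6 -55.2 0.05615328479164305
```

apply_moves --motion '[{"tx": 0,"ty": 0,"tz": 0.2,"turn": 0,"jaw": -1},{"tx": 0,"ty": 0,"tz": 0.4,"turn": 0,"jaw": -1},{"tx": 0,"ty": 0,"tz": 0.5,"turn": 0,"jaw": -1},{"tx": 0,"ty": 0,"tz": 0.5,"turn": 0,"jaw": -1}]'

```text
time_s: 8.68
position: [0.5994, -0.1283, 0.1375]
tool_rot: [[-0.529, 0.849, 0.01], [0.849, 0.529, -0.003], [-0.007, 0.007, -1.0]]
ft_force: [-5.5, -1.6, 16.9]
grip_width: 0.0563
```

```bash
python3 st.py; python3 - <<'E'
from rig import camera_params,telemetry,get_image
from h import *
s=telemetry.observe();p=camera_params('wrist');im,d=get_image('wrist')
cv2.imwrite('pics/w5.png',im[180:400,180:470][:,:,::-1])
P,u,v=cloud(p,d,(180,150,470,380));h=np.hypot(P[:,0]-.598,P[:,1]+.127)
for n,m in(('neck',(h<.0135)&(h>.008)),('collar',(h>.0215)&(h<.028))):
    k=m&(abs(P[:,2]-.151)<.012);print(n,k.sum(),np.percentile(P[k,2],[10,25,50,75,90]).round(4))
    k&=abs(P[:,2]-np.median(P[k,2]))<.004;A=np.c_[P[k,:2]-[.598,-.127],np.ones(k.sum())];print('plane',np.linalg.lstsq(A,P[k,2],rcond=None)[0].round(4))
E
```

```text
8.6833 [ 0.5994 -0.1283  0.1375] yaw 121.9 F [-5.5 -1.6 16.9] M [-0.27  1.26 -0.03] q6 -55.1 0.05628420339968059
neck 2265 [0.1516 0.1519 0.1523 0.1527 0.153 ]
plane [ 0.0007 -0.0011  0.1523]
collar 6344 [0.1515 0.1519 0.1522 0.1526 0.153 ]
plane [0.0043 0.0035 0.1522]
```

View pics/w5.png

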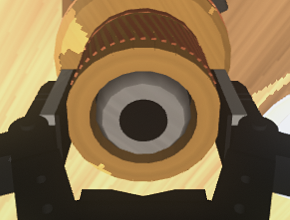

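The collar top is flush with the neck (0.1522 against 0.1523), level, and the gap around the neck looks even. The 17 N reading exceeds the spring's 9 N, so it is on the stop. I'll settle briefly and recheck before handing in.

apply_moves --motion '[{"tx": 0,"ty": -0.03,"tz": 0.15,"turn": 0,"jaw": -1},{"tx": 0,"ty": -0.03,"tz": 0.15,"turn": 0,"jaw": -1},{"tx": 0,"ty": -0.03,"tz": 0.15,"turn": 0,"jaw": -1},{"tx": 0,"ty": -0.03,"tz": 0.15,"turn": 0,"jaw": -1},{"tx": 0,"ty": -0.03,"tz": 0.15,"turn": 0,"jaw": -1}]'

```text
time_s: 9.15
position: [0.5993, -0.1284, 0.1376]
tool_rot: [[-0.528, 0.849, 0.012], [0.849, 0.529, -0.003], [-0.009, 0.008, -1.0]]
ft_force: [-3.9, -0.0, 14.9]
grip_width: 0.0564
```

```bash
python3 st.py; python3 - <<'E'
from rig import camera_params,get_image
from h import *
p=camera_params('wrist');im,d=get_image('wrist')
P,u,v=cloud(p,d,(180,150,470,380));h=np.hypot(P[:,0]-.598,P[:,1]+.127)
z=[np.median(P[m&(abs(P[:,2]-.151)<.012),2]) for m in((h<.0135)&(h>.008),(h>.0215)&(h<.028))];print(z)
if abs(z[0]-z[1])<.0015:
    from rig import close_job; print(close_job())
E
python3 st.py
```

```text
9.15 [ 0.5993 -0.1284  0.1376] yaw 121.9 F [-3.9 -0.  14.9] M [-0.14  0.98 -0.05] q6 -55.1 0.05636448125704656
[np.float64(0.1522697057512818), np.float64(0.15228484153044475)]
the job is handed in; nothing more can be done
None
the job is handed in; nothing more can be done
```

The brass collar is on the lantern's neck, pressed home and still held, and the job is handed in. I gripped it on the mat, carried it to the neck, and turned it about 97° on the pins. The keyways then dropped over them, and I pressed it down against the spring to the stop.

**Last checks, just before hand-in at 9.15 s:**
- **Flush:** the collar top and neck top read the same height to within 0.1 mm, both at 0.1523 m. The text says 0.151, so that is about 1 mm high, which is within the calibration.
- **Pressed home:** the upward force was 15 N, more than the spring's 9 N, so the collar is on its stop. I had no direct reading of the contact ring's travel.
- **Upright and centred:** the collar top was level to about 0.006 rad one look earlier. The gap around the neck looked even in that picture; I did not measure it.
- **Grip:** the fingers were still closed on the collar at 56 mm, with an 80 N squeeze set.
- **Bystanders:** the path kept clear of them, but I did not measure their positions again at the end.

The camera views disagreed with each other by 1–4 mm on the collar and neck positions. I corrected this at the neck using the sideways force readings. About 4 N of sideways force remained at the end.

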